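# Park the top-heavy spare-parts crate and swing the retaining bar

## Task

Without gripping or lifting anything, push the tall crate straight into the wooden parking bay until it stands square against the backstop, without ramming it, then push the yellow retaining bar shut across the bay's mouth behind it and move clear of everything. The crate is top-heavy and stands on grippy rubber feet, so it tips if pushed high: push it low, on its footboard, so that it slides and stays upright. Leave the timber block, the bottle and the tape ring where they are.

Things in the scene. Friction and masses are not known exactly. Their poses are not given: they have to be found in the camera images.
- crate: Loose tall timber crate, 1.1 to 1.7 kg. Origin: centre of its underside; z up; x from its near edge to its far side (roughly the bay's x). Footboard 130 (x) by 120 (y) mm, top 35 mm above the bench. The tall box on it spans x = -23 to +64 mm, 108 mm wide in y, 175 mm high, with a dark handle on top up to 202 mm, not to be used. It slides at about 6 to 12 N; a push above about 65 mm tips it.
- crate_push (a point): Middle of the footboard's near edge face, 18 mm above the bench, at crate x = -65 mm, y = 0: the place to push, towards crate +x. The face is 120 mm wide and 32 mm high, and sticks out 42 mm from the tall box above. Axes as the crate's. Push level: fingers that drag down on this face while pushing add to the friction.
- bay: Parking bay of light timber screwed to the bench. Origin: at bench height, centre of the backstop's inner face; x points deeper (through the backstop), y to the left. Backstop 250 mm wide, 70 mm high. Two side rails 30 mm high, 20 mm wide, run to x = -128 mm; the lane between them is 190 mm wide. The mouth opens to -x. The home crate's far footboard face (crate x = +65 mm) touches the backstop.
- bay_home (a point): Point on the bench, 65 mm in front of the backstop on the lane's centre line: the crate's origin lies here when it is home. Axes as the bay's.
- bar (a joint): Angle of the yellow retaining bar, rad: 0 = shut across the mouth, against its stop; 1.57 = pointing straight out (-x of the bay); 2.15 = swung outward to the left. Upright pin, friction about 0.06 N m, stays put. Bar 20 mm wide, 11 to 39 mm above the bench, 150 mm long from the pin. It shuts anticlockwise from above: push its outer face (left face when open, face towards the robot when shut).
- bar_hinge (a point): Centre of the bar's pin, 25 mm above the bench, at bay x = -152 mm, y = +105 mm, just before the left rail's end; the pin's top is 45 mm above the bench. Axes turn with the bar: the bar runs along -y from here. The shut bar leaves 12 mm to the home crate's footboard.
- bar_end (a point): Point on the bar's centre line 140 mm from the pin, 10 mm short of its free end, 25 mm above the bench.
- block: Bystander: light timber offcut 60 x 50 x 50 mm, to the right of the bay. Origin: centre of its underside. Leave alone.
- bottle: Bystander: white plastic bottle with blue cap, 50 mm diameter, 130 mm high, to the left of the bay. Origin: centre of its underside. Leave alone.
- tape: Bystander: brown ring of tape lying flat, 90 mm diameter, 40 mm high, to the right of the bay. Origin: centre of its underside. Leave alone.
Not all that is in view belongs to the job. Leave any blue or purple look-alike of the crate alone.

How it is judged:
On the way, in this order (a step that is already met when the one before it is completed fails the run):
1. the crate stands home against the backstop, square and upright, the bar still open (x of crate in the frame of bay_home above -0.01 m and angle between the x axis of crate and the x axis of bay, either way round below 0.1 rad and angle between crate's own z axis and vertical below 0.05 rad and value of joint bar above 0.8 rad), for 0.2 s.
2. the bar is shut behind the crate (value of joint bar below 0.12 rad), for 0.2 s.
At the end, for the whole second after the job is handed in: The crate stands upright and at rest in the bay, its far face within 10 mm of the backstop, within 40 mm of the lane's centre line, square to within 0.1 rad, and the bar is shut to within 0.12 rad (x of crate in the frame of bay_home between -0.01 and 0.01 m and y of crate in the frame of bay_home between -0.04 and 0.04 m and angle between the x axis of crate and the x axis of bay, either way round below 0.1 rad and angle between crate's own z axis and vertical below 0.05 rad and linear speed of crate below 0.02 m/s and value of joint bar below 0.12 rad); the robot touches nothing.
It fails at once if the crate tips (more than 0.17 rad) (angle between crate's own z axis and vertical above 0.17 rad).
It fails at once if the crate is lifted off the bench (height (world z) of crate above 0.016 m).
It fails at once if a bystander is moved more than 25 mm, lifted or knocked over (distance of any of block, bottle, tape from where it was at the start of the episode above 0.025 m or angle between bottle's own z axis and vertical above 0.5 rad or height (world z) of any of block, bottle, tape above 0.016 m).
It fails at once if the crate is rammed against the bay (over 60 N) (contact force between crate and bay above 60 N).
It also fails if it takes over 58 s, if anything falls off the work surface, if the arm or the gripper's body presses on something with over 40 N, if the wrist force passes 120 N, or if a joint passes its speed limit or range.

## Robot

A 6-joint arm with a two-finger parallel gripper is mounted at the origin on the work surface. World frame = base frame: x ahead of the robot, y to its left, z up, the work surface at z = 0. Lengths are in m, angles in rad, forces in N, time in s.
With the tool pointing down it reaches from about 0.375 to 0.9 m from the base axis. Payload 3.1 kg.
Tool frame: the origin (TCP) lies at the very end of the fingers, on their centre line; the grasp point (between the pads) lies 19 mm behind it; x points along the fingers, y is the direction in which the jaws open and shut, and the axes are right-handed (so a half turn about x gives the same grasp; the last joint's range is limited). The gripper opens to 85 mm and grips with 20 to 120 N. Pads are 22 mm wide; open, the fingers measure 114 mm over their backs; the gripper's body (76 mm by 85 mm) begins 54 mm behind the grasp point. The pads swing forward as they close: fully open they stand 13 mm farther back than shut.
Start: joints at [1.143, 0.527, 1.433, -0, 1.181, -0.178], TCP at [0.154, 0.606, 0.231] pointing down, gripper open.
Joint ranges: [-3.08, 3.08], [-0.75, 2.2], [0.22, 2.44], [-1.43, 4.57], [0, 2.65], [-2.85, 2.85]. Speed limits (rad/s): [2.79, 2.79, 3.14, 3.14, 3.14, 3.14].

## Interface

Orientations are given as a rotation vector (axis times angle).
In Python, from rig import ctrl gives the robot as it stands. The module is installed in compiled form; this text tells all that it offers.
- The arm moves only by the tool arm_command, never from a script. Its argument "deltas" is a list of rows, each an object of numbers: "x", "y", "z": the shift along the tool's x, y, z in m; "turn": the turn about the tool's x in rad. In form: [{"x": .., "y": .., "z": .., "turn": ..}, ...]. A call has 1 to 8 rows; each row is the pose to reach, as a shift and turn from the pose commanded when the call began, along the tool's axes at that moment; what a row does not reach only later rows make up. A row lasts 1/10 s, in which the tool goes at most 50 mm and 8.59 degrees, less where a joint would pass 70% of its speed; a pose out of reach is approached as far as the arm can. A call with a gripper value outside its range is refused whole. "claw" is the opening, from 0 (shut) to 1 (fully open), set as the call begins (left out, the last holds). The fingers move at their own pace and stop on an object; the grip force is fixed at half the most. Time passes only in rows, so rows that repeat a pose let the fingers close. It gives the time, the measured TCP pose, the force and the opening at its end, in the units of the state.
- ctrl.get_obs(): the state, without advancing time (a new reading comes with each control period).
- ctrl.snapshot(name): name is "scene" or "top" or "wrist"; returns the picture (480x640x3 uint8, red, green, blue); there is no depth.
- ctrl.camera_params(name): a dict with "fx", "fy", "cx", "cy" (pixels), "distortion" ([k1, k2, p1, p2, k3] as OpenCV has them; the pictures are not rectified), "extrinsics" (4x4, takes a point from camera to world coordinates); the wrist camera has in their place "hand_eye" (4x4, takes a point from camera to tool coordinates, whose origin is the TCP and whose axes are the tool frame's). Camera axes: x right, y down, z forward; pixel columns grow to the right and rows downward; lengths in m; the calibration is good to about 2 mm. A picture is of the moment at which its call begins: read the wrist's pose just before it. camera_params takes no time and is no camera call.
- ctrl.sign_off(): hands the job in, once; it reports no verdict.
Trained networks look in the newest picture that a camera, given by its name, has taken for a name from the list of things; names that differ only in an ending like _2 or _b are one class to them, and where a whole thing is asked for, a point or a joint stands for the part that bears it (a point fixed in the world has none). Each returns a list of dicts, best first, with "confidence" (0 to 1); they miss things now and then, are a little off and sometimes report something else, mostly with a low value. They report only what shows in the picture. A call takes as long as a camera call. They do not tell look-alikes from the thing itself.
- ctrl.look_for(camera, name): "rect" ([left, top, right, bottom] in pixels, round what is visible of it).
- ctrl.regions_of(camera, name): "pixels" (480x640 bool, what is visible of it) and "rect" ([left, top, right, bottom] in pixels, round what is visible of it).
- ctrl.tip_of(camera, name): "location" ([row, column] in pixels: a listed point, or the origin of a listed thing).
The state is a dict: "clock": time; "qpos": joint angles; "dq": joint speeds; "joint_efforts": joint torques, N m; "ee_pos": TCP position; "eef_rot": TCP orientation; "wrist_force": force on the tool from outside, world axes, zero at the start; "wrist_torque": the same for the moment, N m; "gripper_width": finger opening in m.
Only numpy, scipy, OpenCV 4.12 (cv2) and the standard library are available. Lean on these libraries where they do the work, as an engineer would, in place of code of your own. Each camera call takes 0.05 s, during which the arm holds its last target.

## Working session

There is one attempt and no reset: what is moved stays moved. The work goes in short steps, Python scripts to look and compute and a tool call to move; the robot and the scene stay as the last step left them, time stands still between calls to the robot, and variables do not carry over. Pictures are saved under pics/ and viewed, and the job is handed in when it is done.

Besides the shell and the picture viewer there is one more tool, called after "Emit:" as a command line: name --argument value ..., lists and objects as JSON in quotes. arm_command: Moves the arm, as the interface text tells. Its arguments: {"type":"object","properties":{"deltas":{"type":"array"},"claw":{"type":"number"}},"required":["deltas"]}

```bash
mkdir -p pics; python3 - <<'E'
from rig import ctrl
import cv2
o=ctrl.get_obs();print(o)
for n in ("scene","top","wrist"):
    im=ctrl.snapshot(n);cv2.imwrite(f"pics/{n}0.png",im[:,:,::-1])
    p=ctrl.camera_params(n);print(n,p)
for n in ("scene","top"):
  for t in ("crate","bay","bar","block","bottle","tape"):
    print(n,t,[(r['confidence'],r['rect']) for r in ctrl.look_for(n,t)])
E
```

```text
{'clock': 0.0, 'qpos': array([ 1.14249911e+00,  5.28469644e-01,  1.43392986e+00, -6.67402229e-06,
        1.18138271e+00, -1.78507924e-01]), 'dq': array([ 0.00190171,  0.00144211, -0.00030355, -0.00102621,  0.00050438,
       -0.00016558]), 'joint_efforts': array([-5.52702804e-04, -4.42354238e+01, -1.78024739e+01, -2.51744568e-04,
        8.22432776e-03, -2.32543350e-06]), 'ee_pos': array([0.15417129, 0.60493682, 0.23032271]), 'eef_rot': array([ 0.19446106,  1.56253529, -0.19775352]), 'wrist_force': array([-0.66233031,  0.07686088,  0.68739453]), 'wrist_torque': array([0.04709403, 0.00199159, 0.03347169]), 'gripper_width': 0.08497932919547532}
scene {'fx': 522.3141028009073, 'fy': 522.3141028009073, 'cx': 317.82130292695166, 'cy': 243.98324598152217, 'distortion': array([0.03046375, 0.        , 0.        , 0.        , 0.        ]), 'extrinsics': array([[ 0.41936936, -0.85914266,  0.29326306,  0.22934958],
       [-0.90781449, -0.39635729,  0.13701734, -0.14147813],
       [-0.00148049, -0.32368933, -0.94616226,  1.02167946],
       [ 0.        ,  0.        ,  0.        ,  1.        ]
[... 1199 characters left out ...]
 337.0])]
scene bay [(0.84, [213.5, 120.2, 409.1, 253.4])]
scene bar [(0.72, [213.6, 190.0, 278.0, 250.2]), (0.68, [268.9, 164.1, 350.0, 278.2])]
scene block [(0.72, [383.8, 233.3, 416.3, 271.4])]
scene bottle [(0.94, [232.1, 136.3, 263.3, 179.6])]
scene tape [(0.66, [384.1, 290.0, 433.0, 336.1])]
top crate [(0.84, [404.4, 76.8, 476.5, 172.9]), (0.76, [357.2, 289.5, 439.5, 377.3]), (0.59, [278.2, 174.2, 338.7, 248.6]), (0.43, [235.5, 119.2, 372.3, 262.0])]
top bay [(0.71, [237.0, 120.3, 372.5, 262.9])]
top bar [(0.6, [236.4, 192.3, 271.7, 262.2])]
top block [(0.88, [376.4, 187.1, 408.2, 220.3])]
top bottle [(0.63, [216.3, 162.1, 245.2, 191.7])]
top tape [(0.85, [397.9, 221.2, 441.9, 263.1])]
```

View pics/scene0.png

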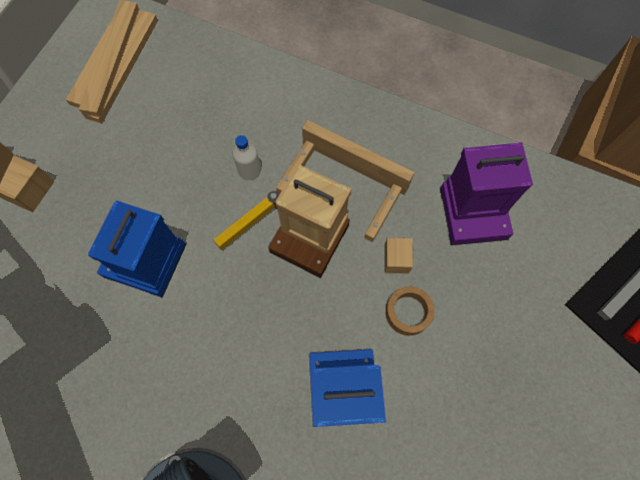

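View pics/top0.png

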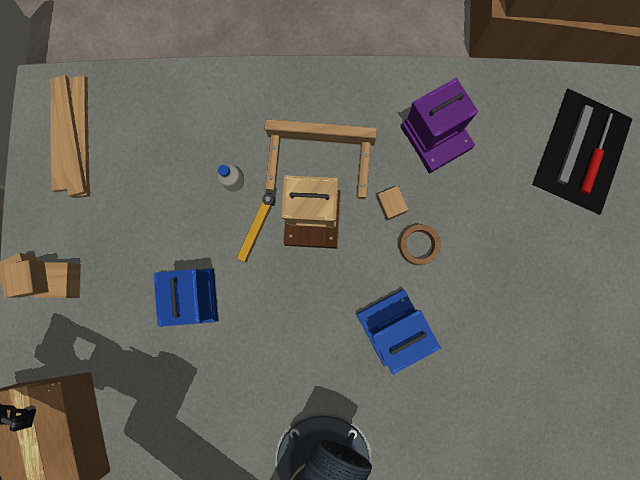

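```bash
python3 - <<'E'
import cv2
im=cv2.imread("pics/top0.png")[100:280,200:460];cv2.imwrite("pics/top0c.png",cv2.resize(im,None,fx=3,fy=3,interpolation=cv2.INTER_CUBIC))
im=cv2.imread("pics/scene0.png")[100:300,190:450];cv2.imwrite("pics/scene0c.png",cv2.resize(im,None,fx=3,fy=3,interpolation=cv2.INTER_CUBIC))
E
```

```text
(no output)
```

View pics/top0c.png

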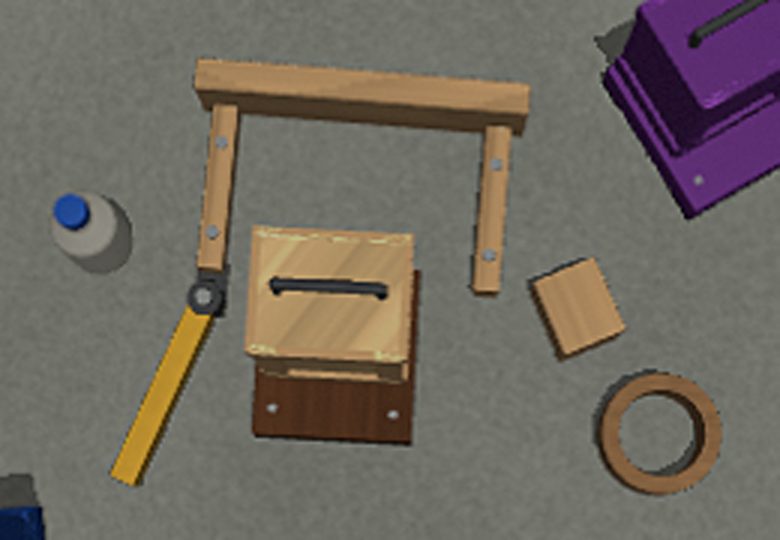

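View pics/scene0c.png

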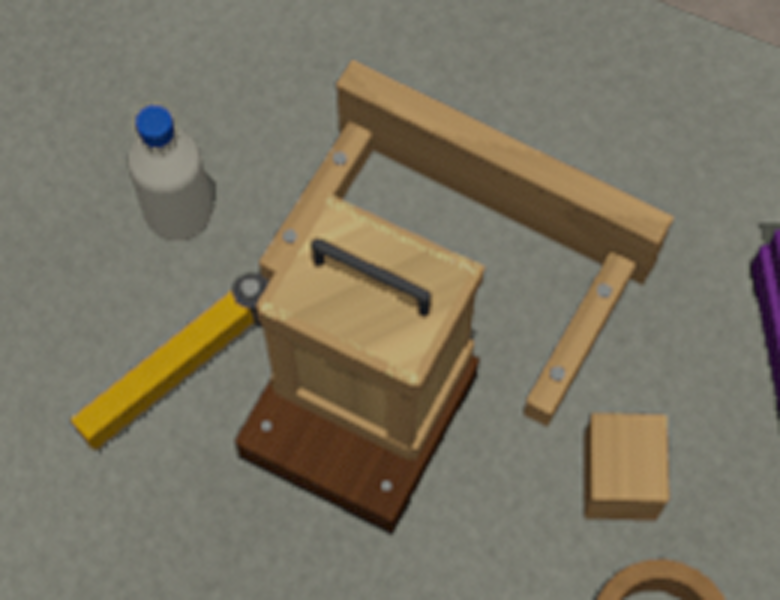

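```bash
cat > h.py <<'E'
import numpy as np, cv2
from rig import ctrl
def ray(cam,uv,z):
    p=ctrl.camera_params(cam);K=np.array([[p['fx'],0,p['cx']],[0,p['fy'],p['cy']],[0,0,1]])
    n=cv2.undistortPoints(np.array(uv,float).reshape(-1,1,2),K,p['distortion']).reshape(-1,2)
    E=p['extrinsics'];d=np.c_[n,np.ones(len(n))]@E[:3,:3].T;o=E[:3,3]
    return o+d*((z-o[2])/d[:,2])[:,None]
def proj(cam,P):
    p=ctrl.camera_params(cam);K=np.array([[p['fx'],0,p['cx']],[0,p['fy'],p['cy']],[0,0,1]])
    W=np.linalg.inv(p['extrinsics'])
    return cv2.projectPoints(np.array(P,float).reshape(-1,3),cv2.Rodrigues(W[:3,:3])[0],W[:3,3],K,p['distortion'])[0].reshape(-1,2)
E
python3 - <<'E'
from h import *
np.set_printoptions(precision=4,suppress=True)
T=lambda l:np.array(l)/3+[200,100]
S=lambda l:np.array(l)/3+[190,100]
items=[('foot near edge',.035,[(255,435),(411,443)],[(238,441),(391,517)]),
('boxtop far',.175,[(252,226),(414,234)],[(333,197),(484,268)]),
('boxtop near',.175,[(247,352),(408,358)],[(261,304),(416,382)]),
('backstop top far',.07,[(196,60),(529,86)],[(352,62),(671,218)]),
('backstop top near',.07,[(197,90),(526,116)],[(339,82),(653,246)]),
('rail L near end',.03,[(198,266),(222,269)],[(262,262)]),
('rail R near end',.03,[(473,291),(497,293)],[(526,408),(546,417)]),
('pin',.045,[(203,297)],[(249,289)]),
('bar end',.039,[(112,473),(138,485)],[(73,424),(93,440)])]
for n,z,t,s in items:
    a=ray('top',T(t),z);b=ray('scene',S(s),z);print(n,a[:,:2].tolist() and a[:,:2].round(4).tolist(),b[:,:2].round(4).tolist())
E
```

```text
foot near edge [[0.4873, 0.0892], [0.4821, -0.0267]] [[0.4889, 0.0865], [0.4839, -0.0277]]
boxtop far [[0.6167, 0.0807], [0.6116, -0.0277]] [[0.6147, 0.0713], [0.6098, -0.0299]]
boxtop near [[0.5317, 0.0826], [0.5282, -0.0241]] [[0.5338, 0.0798], [0.5273, -0.0231]]
backstop top far [[0.7642, 0.1349], [0.7446, -0.1126]] [[0.7626, 0.1305], [0.7432, -0.1154]]
backstop top near [[0.7411, 0.1336], [0.7217, -0.1103]] [[0.7444, 0.132], [0.7189, -0.1121]]
rail L near end [[0.6154, 0.1349], [0.6131, 0.1166]] [[0.6146, 0.131]]
rail R near end [[0.5971, -0.0726], [0.5957, -0.0906]] [[0.5923, -0.0777], [0.592, -0.0924]]
pin [[0.5893, 0.1288]] [[0.587, 0.126]]
bar end [[0.4579, 0.1951], [0.4492, 0.1754]] [[0.4527, 0.1902], [0.4484, 0.1728]]
```

```bash
cat >> h.py <<'E'
from scipy.spatial.transform import Rotation as R
def plan(target,yaw,obs=None):
    """deltas x,y,z,turn from measured pose to tool down, tool z heading yaw, at target"""
    o=obs or ctrl.get_obs();A=R.from_rotvec(o['eef_rot']);M=A.as_matrix()
    d=M.T@(np.array(target)-o['ee_pos'])
    cur=np.arctan2(M[1,2],M[0,2])
    t=-(yaw-cur);t=(t+np.pi)%(2*np.pi)-np.pi
    return d.round(4),round(t,4),round(cur,4),M.round(3)
E
python3 - <<'E'
from h import *
np.set_printoptions(precision=4,suppress=True)
print(plan([.43,.033,.2],-.06))
c,s=np.cos(-.079),np.sin(-.079)
B=np.array([.7315,.0108]);f=lambda x,y:B+[c*x-s*y,s*x+c*y]
print('home',f(-.065,0),'pin',f(-.152,.105))
for th in (2.15,1.57,.8,0):
    print(th,f(-.152-.15*np.sin(th),.105-.15*np.cos(th)))
print('bottle',ray('top',[(230,178)],.065),'bluecrate corners at top',ray('top',[(193,268),(197,324),(154,272),(157,327)],.175),'foot',ray('top',[(214,268),(217,321)],.035))
print('blue2',ray('top',[(358,330),(392,373),(405,290)],.1))
E
```

```text
(array([ 0.0313, -0.4867,  0.4085]), np.float64(-0.1898), np.float64(-0.2498), array([[ 0.   ,  0.247,  0.969],
       [ 0.   ,  0.969, -0.247],
       [-1.   ,  0.   ,  0.   ]]))
home [0.6667 0.0159] pin [0.5883 0.1275]
2.15 [0.4696 0.2192]
1.57 [0.4387 0.1392]
0.8 [0.4727 0.0318]
0 [ 0.5764 -0.0221]
bottle [[0.6331 0.2114 0.065 ]] bluecrate corners at top [[0.4292 0.2602 0.175 ]
 [0.3183 0.2496 0.175 ]
 [0.4201 0.3404 0.175 ]
 [0.3104 0.3313 0.175 ]] foot [[0.4345 0.2482 0.035 ]
 [0.3166 0.239  0.035 ]]
blue2 [[ 0.3054 -0.0714  0.1   ]
 [ 0.2161 -0.1427  0.1   ]
 [ 0.3891 -0.1697  0.1   ]]
```

Emit:
arm_command --deltas '[{"x": -0.06, "y": -0.03, "z": 0.02, "turn": 0}, {"x": -0.06, "y": -0.24, "z": 0.2, "turn": -0.1}, {"x": -0.06, "y": -0.24, "z": 0.2, "turn": -0.1}, {"x": -0.06, "y": -0.24, "z": 0.2, "turn": -0.1}, {"x": -0.06, "y": -0.24, "z": 0.2, "turn": -0.1}, {"x": -0.06, "y": -0.24, "z": 0.2, "turn": -0.1}, {"x": -0.06, "y": -0.487, "z": 0.408, "turn": -0.19}, {"x": -0.06, "y": -0.487, "z": 0.408, "turn": -0.19}]' --claw 0.7

```text
clock: 1.55
ee_pos: [0.3167, 0.2654, 0.2902]
eef_rot: [0.046, 1.569, -0.045]
wrist_force: [1.1, -1.0, -0.1]
gripper_width: 0.0597
```

```bash
python3 -c "
from h import *
o=ctrl.get_obs();print(o['clock'],o['ee_pos'],plan([.43,.033,.2],-.06))"
```

```text
1.55 [0.31671964 0.26538198 0.29019416] (array([ 0.0902, -0.2255,  0.1264]), np.float64(0.0023), np.float64(-0.0577), array([[ 0.002,  0.058,  0.998],
       [ 0.001,  0.998, -0.058],
       [-1.   ,  0.001,  0.001]]))
```

Emit:
arm_command --deltas '[{"x": 0, "y": -0.226, "z": 0.126}, {"x": 0, "y": -0.226, "z": 0.126}, {"x": 0, "y": -0.226, "z": 0.126}, {"x": 0, "y": -0.226, "z": 0.126}, {"x": 0, "y": -0.226, "z": 0.126}, {"x": 0, "y": -0.226, "z": 0.126}, {"x": 0, "y": -0.226, "z": 0.126}, {"x": 0, "y": -0.226, "z": 0.126}]'

```text
validation failed for argument at $.de...
```

```bash
cat >> h.py <<'E'
def wpose():
    o=ctrl.get_obs();T=np.eye(4);T[:3,:3]=R.from_rotvec(o['eef_rot']).as_matrix();T[:3,3]=o['ee_pos'];return T
def wray(uv,z,T):
    p=ctrl.camera_params('wrist');K=np.array([[p['fx'],0,p['cx']],[0,p['fy'],p['cy']],[0,0,1]])
    n=cv2.undistortPoints(np.array(uv,float).reshape(-1,1,2),K,p['distortion']).reshape(-1,2)
    E=T@p['hand_eye'];d=np.c_[n,np.ones(len(n))]@E[:3,:3].T;o=E[:3,3]
    return o+d*((z-o[2])/d[:,2])[:,None]
E
python3 -c "
from h import *
T=wpose();np.save('T1.npy',T);cv2.imwrite('pics/w1.png',ctrl.snapshot('wrist')[:,:,::-1])
o=ctrl.get_obs();print(o['clock'],o['ee_pos'],plan([.43,.033,.01],-.06)[:3],T)"
```

```text
1.6 [0.32026061 0.25923967 0.2900521 ] (array([ 0.2817, -0.2171,  0.1232]), np.float64(-0.0054), np.float64(-0.0654)) [[ 1.51962424e-03  5.76605159e-02  9.98335092e-01  3.16719640e-01]
 [ 5.38292480e-04  9.98336053e-01 -5.76613907e-02  2.65381978e-01]
 [-9.99998700e-01  6.25019919e-04  1.48605745e-03  2.90194161e-01]
 [ 0.00000000e+00  0.00000000e+00  0.00000000e+00  1.00000000e+00]]
```

View pics/w1.png

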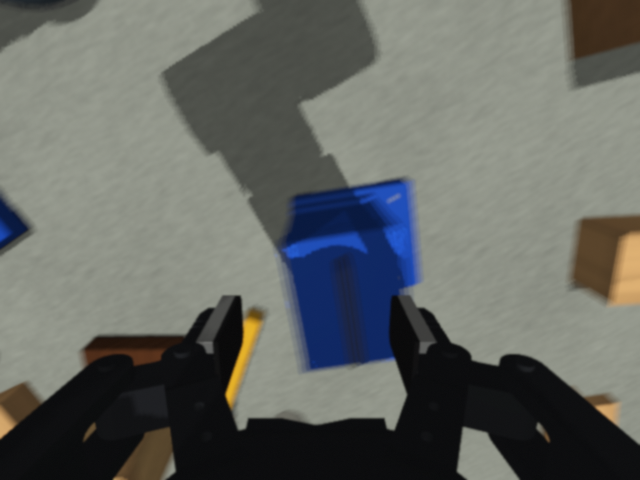

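Emit:
arm_command --deltas '[{"x": 0, "y": -0.22, "z": 0.12, "turn": 0}, {"x": 0, "y": -0.22, "z": 0.12, "turn": 0}, {"x": 0, "y": -0.22, "z": 0.12, "turn": 0}, {"x": 0, "y": -0.22, "z": 0.12, "turn": 0}, {"x": 0, "y": -0.22, "z": 0.12, "turn": 0}, {"x": 0, "y": -0.22, "z": 0.12, "turn": 0}, {"x": 0, "y": -0.22, "z": 0.12, "turn": 0}]'

```text
clock: 2.3
ee_pos: [0.423, 0.0395, 0.2896]
eef_rot: [0.05, 1.571, -0.049]
wrist_force: [-0.2, 0.3, -0.2]
gripper_width: 0.0596
```

```bash
python3 -c "
from h import *
T=wpose();np.save('T1.npy',T);cv2.imwrite('pics/w2.png',ctrl.snapshot('wrist')[:,:,::-1])
o=ctrl.get_obs();print(o['clock'],o['ee_pos'],plan([.43,.033,.01],-.06)[:3])"
```

```text
2.35 [0.42218181 0.04059705 0.28952736] (array([ 0.2795, -0.0073,  0.0086]), np.float64(-0.0009), np.float64(-0.0609))
```

View pics/w2.png

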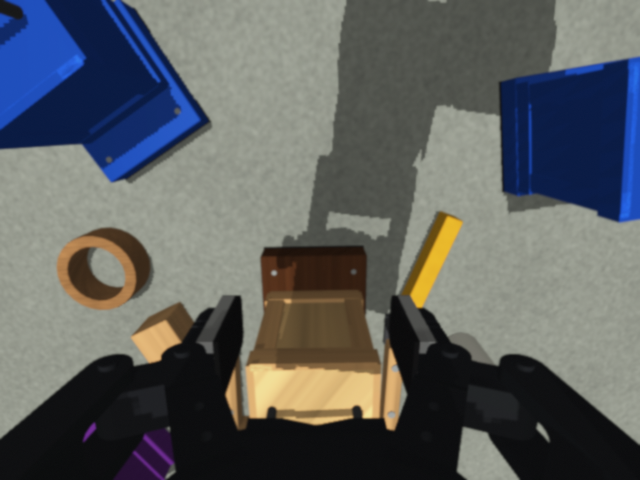

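```bash
python3 -c "
from h import *
T=np.load('T1.npy')
print(wray([(262,258),(366,257)],.035,T));print(wray([(262,249),(366,247)],.003,T))"
```

```text
[[ 0.48488477 -0.02434282  0.035     ]
 [ 0.49108301  0.09179705  0.035     ]]
[[ 0.48429581 -0.02868942  0.003     ]
 [ 0.48969645  0.09594034  0.003     ]]
```

Emit:
arm_command --deltas '[{"x": 0.05, "y": -0.01, "z": 0.008, "turn": 0.018}, {"x": 0.1, "y": -0.01, "z": 0.008, "turn": 0.018}, {"x": 0.15, "y": -0.01, "z": 0.008, "turn": 0.018}, {"x": 0.2, "y": -0.01, "z": 0.008, "turn": 0.018}, {"x": 0.24, "y": -0.01, "z": 0.008, "turn": 0.018}, {"x": 0.265, "y": -0.01, "z": 0.008, "turn": 0.018}, {"x": 0.278, "y": -0.01, "z": 0.008, "turn": 0.018}, {"x": 0.278, "y": -0.01, "z": 0.008, "turn": 0.018}]'

```text
clock: 3.15
ee_pos: [0.4285, 0.0319, 0.0103]
eef_rot: [0.059, 1.574, -0.058]
wrist_force: [-0.2, 0.1, 1.2]
gripper_width: 0.0599
```

```bash
python3 -c "
from h import *
T=wpose();np.save('T1.npy',T);cv2.imwrite('pics/w3.png',ctrl.snapshot('wrist')[:,:,::-1])
im=ctrl.snapshot('scene')[:,:,::-1];cv2.imwrite('pics/s3.png',cv2.resize(im[150:350,180:440],None,fx=3,fy=3))
o=ctrl.get_obs();print(o['clock'],o['ee_pos'],o['wrist_force'],plan([.47,.031,.01],-.079)[:3])"
```

```text
3.25 [0.42978986 0.03121466 0.01200837] [-0.85974889  0.30402146  0.84697293] (array([0.002 , 0.0028, 0.0401]), np.float64(0.0037), np.float64(-0.0753))
```

View pics/w3.png

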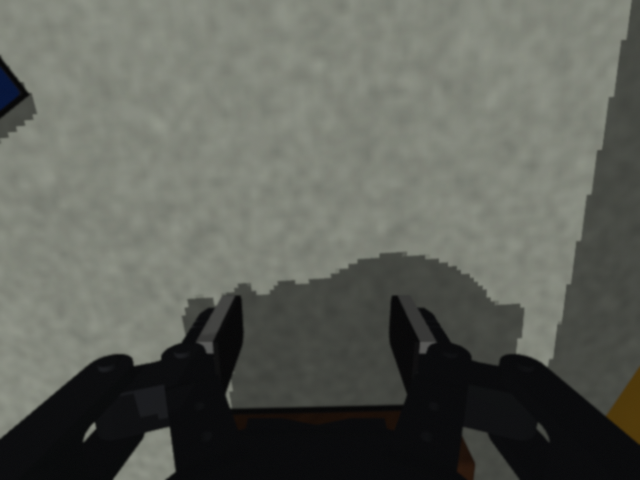

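View pics/s3.png

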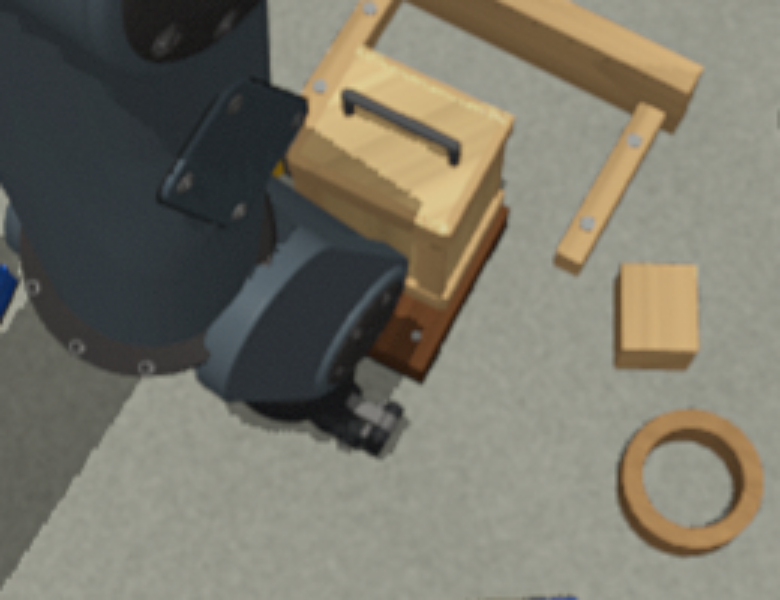

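Emit:
arm_command --deltas '[{"x": 0, "y": 0.002, "z": 0.01, "turn": 0.004}, {"x": 0, "y": 0.002, "z": 0.02, "turn": 0.004}, {"x": 0, "y": 0.002, "z": 0.03, "turn": 0.004}, {"x": 0, "y": 0.002, "z": 0.036, "turn": 0.004}, {"x": 0, "y": 0.002, "z": 0.041, "turn": 0.004}, {"x": 0, "y": 0.002, "z": 0.046, "turn": 0.004}, {"x": 0, "y": 0.002, "z": 0.051, "turn": 0.004}, {"x": 0, "y": 0.002, "z": 0.056, "turn": 0.004}]'

```text
clock: 4.05
ee_pos: [0.4777, 0.0291, 0.0112]
eef_rot: [0.065, 1.588, -0.061]
wrist_force: [-10.7, 2.5, 8.0]
gripper_width: 0.06
```

```bash
python3 -c "
from h import *
im=ctrl.snapshot('scene')[:,:,::-1];cv2.imwrite('pics/s4.png',cv2.resize(im[120:320,180:440],None,fx=3,fy=3))
o=ctrl.get_obs();print(o['clock'],o['ee_pos'],o['wrist_force'],o['wrist_torque'],plan([.5867,.0223,.012],-.079)[:3])"
```

```text
4.1 [0.47964673 0.02886256 0.01125857] [-6.39747081  2.62772469  2.08706604] [0.43052578 0.93783651 0.22575454] (array([-0.0023,  0.002 ,  0.1072]), np.float64(-0.0012), np.float64(-0.0802))
```

View pics/s4.png

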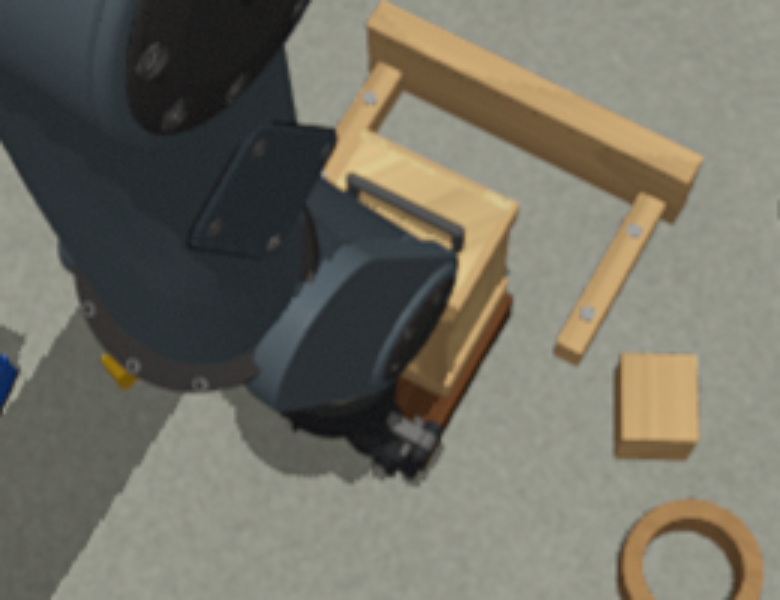

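Emit:
arm_command --deltas '[{"x": -0.001, "y": 0, "z": 0.005, "turn": 0}, {"x": -0.001, "y": 0, "z": 0.01, "turn": 0}, {"x": -0.001, "y": 0, "z": 0.015, "turn": 0}, {"x": -0.001, "y": 0, "z": 0.02, "turn": 0}, {"x": -0.001, "y": 0, "z": 0.025, "turn": 0}, {"x": -0.001, "y": 0, "z": 0.03, "turn": 0}, {"x": -0.001, "y": 0, "z": 0.035, "turn": 0}, {"x": -0.001, "y": 0, "z": 0.04, "turn": 0}]'

```text
clock: 4.9
ee_pos: [0.5263, 0.0241, 0.0127]
eef_rot: [0.064, 1.57, -0.064]
wrist_force: [-4.9, -0.3, -3.9]
gripper_width: 0.0598
```

```bash
python3 -c "
from h import *
im=ctrl.snapshot('scene')[:,:,::-1];cv2.imwrite('pics/s5.png',cv2.resize(im[120:320,180:440],None,fx=3,fy=3))
im=ctrl.snapshot('top')[:,:,::-1];cv2.imwrite('pics/t5.png',cv2.resize(im[100:280,200:460],None,fx=3,fy=3))
o=ctrl.get_obs();print(o['clock'],o['ee_pos'],o['wrist_force'],o['wrist_torque'],plan([.5867,.0223,.012],-.079)[:3])"
```

```text
5.0 [0.52777655 0.0238965  0.01292613] [-2.78827747 -0.00482163 -1.87733591] [0.0153564  0.58514357 0.08251454] (array([0.0011, 0.0032, 0.0589]), np.float64(-0.0028), np.float64(-0.0818))
```

View pics/s5.png

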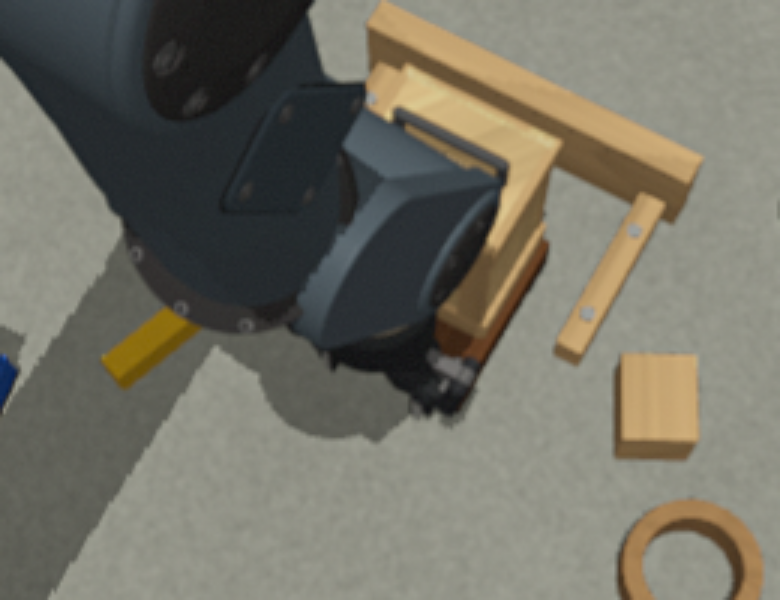

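View pics/t5.png

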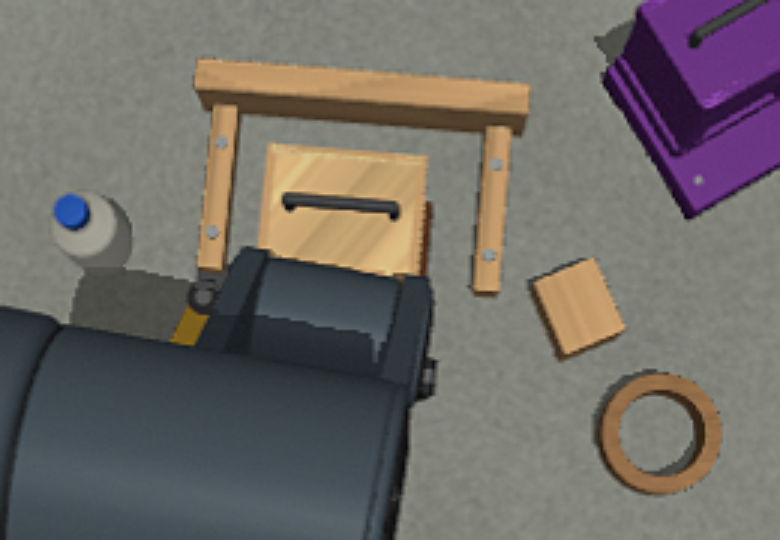

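```bash
python3 -c "
from h import *
a=ray('top',np.array([(270,143),(428,156)])/3+[200,100],.175);print(a)
m=a.mean(0)[:2];c,s=np.cos(-.079),np.sin(-.079);v=m-[.7315,.0108];print('bay',c*v[0]+s*v[1],-s*v[0]+c*v[1],np.arctan2(-(a[0]-a[1])[0],(a[0]-a[1])[1]))"
```

```text
[[ 0.67375645  0.06956788  0.175     ]
 [ 0.6650172  -0.0368541   0.175     ]]
bay -0.06235799034016983 0.000637717012055501 -0.08193501445021828
```

Emit:
arm_command --deltas '[{"x": 0, "y": 0, "z": 0.006, "turn": 0}, {"x": 0, "y": 0, "z": 0.012, "turn": 0}, {"x": 0, "y": 0, "z": 0.018, "turn": 0}, {"x": 0, "y": 0, "z": 0.024, "turn": 0}, {"x": 0, "y": 0, "z": 0.03, "turn": 0}, {"x": 0, "y": 0, "z": 0.036, "turn": 0}, {"x": 0, "y": 0, "z": 0.041, "turn": 0}, {"x": 0, "y": 0, "z": 0.045, "turn": 0}]'

```text
clock: 5.8
ee_pos: [0.5697, 0.0207, 0.013]
eef_rot: [0.064, 1.573, -0.064]
wrist_force: [-6.4, -0.2, 1.7]
gripper_width: 0.0596
```

Emit:
arm_command --deltas '[{"x": 0, "y": 0, "z": 0.002, "turn": 0}, {"x": 0, "y": 0, "z": 0.004, "turn": 0}, {"x": 0, "y": 0, "z": 0.006, "turn": 0}, {"x": 0, "y": 0, "z": 0.008, "turn": 0}]'

```text
clock: 6.2
ee_pos: [0.5769, 0.0202, 0.013]
eef_rot: [0.064, 1.574, -0.064]
wrist_force: [-6.5, 0.8, 2.1]
gripper_width: 0.0599
```

```bash
python3 -c "
from h import *
im=ctrl.snapshot('top')[:,:,::-1];cv2.imwrite('pics/t6.png',cv2.resize(im[100:280,200:460],None,fx=3,fy=3))
o=ctrl.get_obs();print(o['clock'],o['ee_pos'],o['wrist_force'],o['wrist_torque'],plan([.5867,.0223,.012],-.079)[:3])"
```

```text
6.25 [0.5777933  0.02007641 0.01296931] [-3.71766026  0.36152385 -1.28351189] [0.12030562 0.80442726 0.0574509 ] (array([0.0009, 0.0029, 0.0087]), np.float64(-0.0026), np.float64(-0.0816))
```

View pics/t6.png

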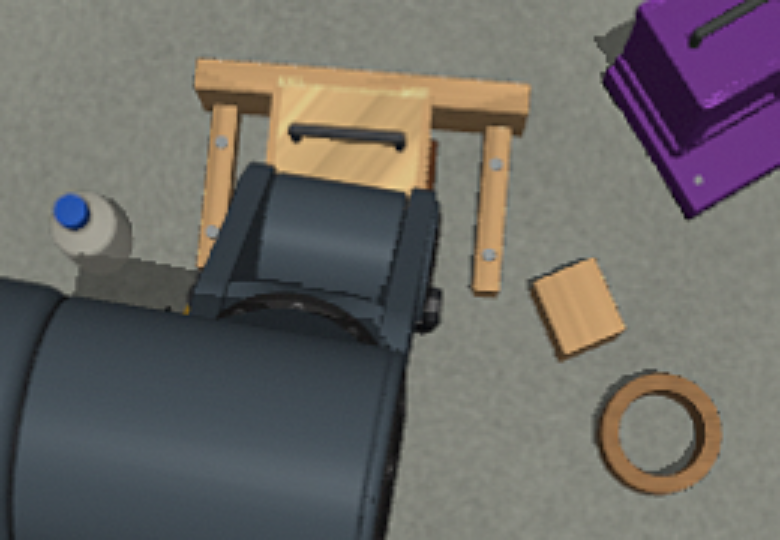

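Emit:
arm_command --deltas '[{"x": 0, "y": 0, "z": 0.002, "turn": 0}, {"x": 0, "y": 0, "z": 0.004, "turn": 0}, {"x": 0, "y": 0, "z": 0.006, "turn": 0}, {"x": 0, "y": 0, "z": 0.008, "turn": 0}]'

```text
clock: 6.65
ee_pos: [0.585, 0.0195, 0.013]
eef_rot: [0.064, 1.574, -0.064]
wrist_force: [-6.8, 0.7, 1.2]
gripper_width: 0.0602
```

Emit:
arm_command --deltas '[{"x": 0, "y": 0, "z": 0.002, "turn": 0}, {"x": 0, "y": 0, "z": 0.004, "turn": 0}]'

```text
clock: 6.85
ee_pos: [0.5889, 0.0192, 0.013]
eef_rot: [0.064, 1.574, -0.064]
wrist_force: [-7.2, 0.6, 1.7]
gripper_width: 0.0599
```

Emit:
arm_command --deltas '[{"x": 0, "y": 0, "z": 0.001, "turn": 0}, {"x": 0, "y": 0, "z": 0.002, "turn": 0}]'

```text
clock: 7.05
ee_pos: [0.5909, 0.019, 0.013]
eef_rot: [0.064, 1.574, -0.064]
wrist_force: [-7.4, -0.6, 2.7]
gripper_width: 0.0595
```

Emit:
arm_command --deltas '[{"x": 0, "y": 0, "z": 0.001, "turn": 0}, {"x": 0, "y": 0, "z": 0.002, "turn": 0}]'

```text
clock: 7.25
ee_pos: [0.5919, 0.019, 0.013]
eef_rot: [0.064, 1.576, -0.064]
wrist_force: [-9.8, -0.1, 4.4]
gripper_width: 0.0597
```

Emit:
arm_command --deltas '[{"x": 0, "y": 0, "z": 0.001, "turn": 0}, {"x": 0, "y": 0, "z": 0.002, "turn": 0}]'

```text
clock: 7.45
ee_pos: [0.5919, 0.019, 0.013]
eef_rot: [0.064, 1.58, -0.063]
wrist_force: [-14.0, -0.4, 7.4]
gripper_width: 0.0594
```

```bash
python3 -c "
from h import *
im=ctrl.snapshot('top')[:,:,::-1];cv2.imwrite('pics/t7.png',cv2.resize(im[100:280,200:460],None,fx=3,fy=3))
im=ctrl.snapshot('scene')[:,:,::-1];cv2.imwrite('pics/s7.png',cv2.resize(im[100:300,190:450],None,fx=3,fy=3))
o=ctrl.get_obs();print(o['clock'],o['ee_pos'],o['wrist_force'])"
```

```text
7.55 [0.59187092 0.018942   0.01299231] [-12.4477504   -0.52815544   6.46615714]
```

View pics/t7.png

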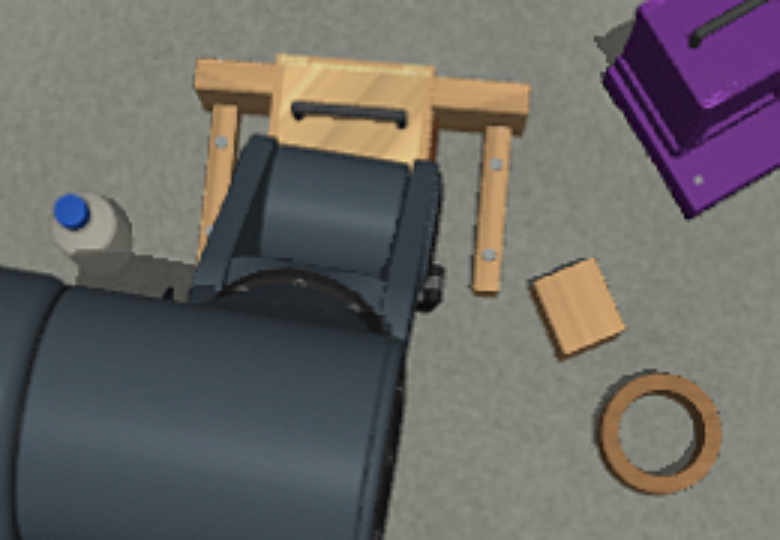

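View pics/s7.png

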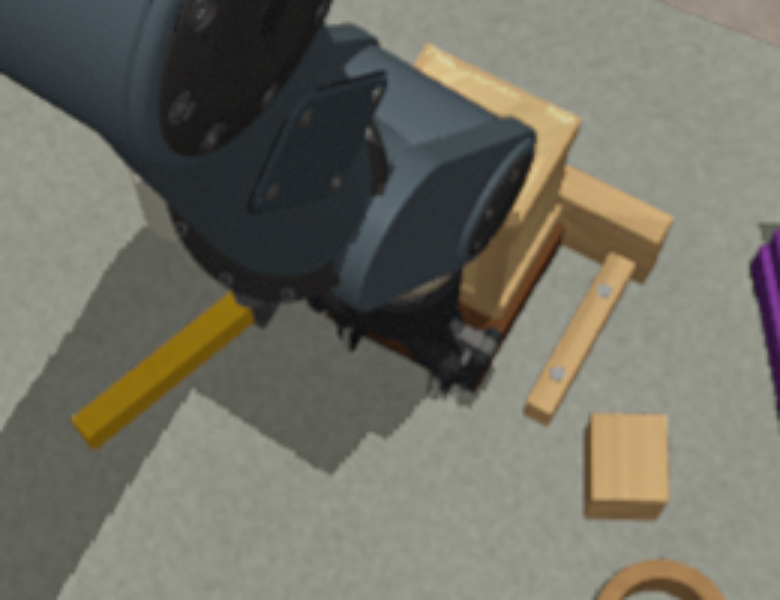

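Emit:
arm_command --deltas '[{"x": 0, "y": 0, "z": -0.01, "turn": 0}, {"x": 0, "y": 0, "z": -0.04, "turn": 0}, {"x": 0, "y": 0, "z": -0.08, "turn": 0}, {"x": 0, "y": 0, "z": -0.12, "turn": 0}, {"x": -0.04, "y": 0, "z": -0.15, "turn": 0}, {"x": -0.09, "y": 0, "z": -0.15, "turn": 0}, {"x": -0.14, "y": 0, "z": -0.15, "turn": 0}, {"x": -0.18, "y": 0, "z": -0.15, "turn": 0}]'

```text
clock: 8.35
ee_pos: [0.4507, 0.03, 0.1966]
eef_rot: [0.063, 1.559, -0.065]
wrist_force: [0.9, -0.0, -0.1]
gripper_width: 0.06
```

```bash
python3 -c "
from h import *
im=ctrl.snapshot('top')[:,:,::-1];cv2.imwrite('pics/t8.png',cv2.resize(im[100:280,200:460],None,fx=3,fy=3))
T=wpose();np.save('T8.npy',T);cv2.imwrite('pics/w8.png',ctrl.snapshot('wrist')[:,:,::-1])
o=ctrl.get_obs();print(o['clock'],o['ee_pos'],o['wrist_force'])"
```

```text
8.45 [0.45409785 0.02955085 0.19915672] [ 1.42389221 -0.41066618 -0.68784772]
```

View pics/t8.png

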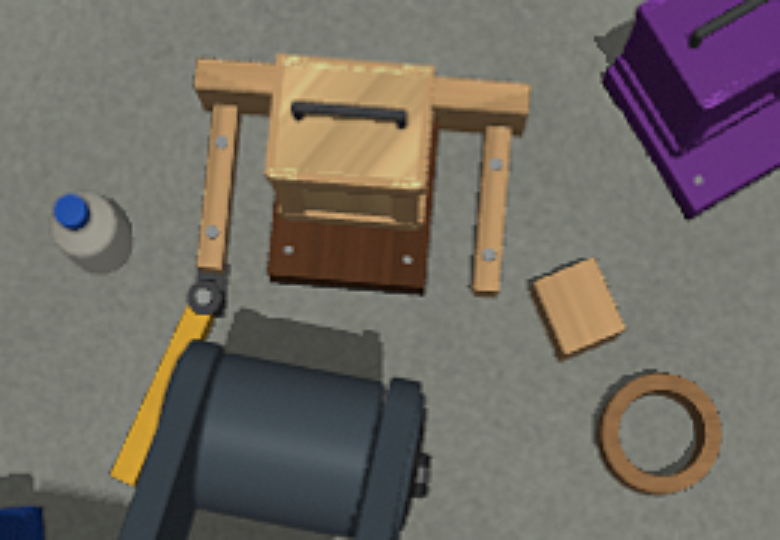

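View pics/w8.png

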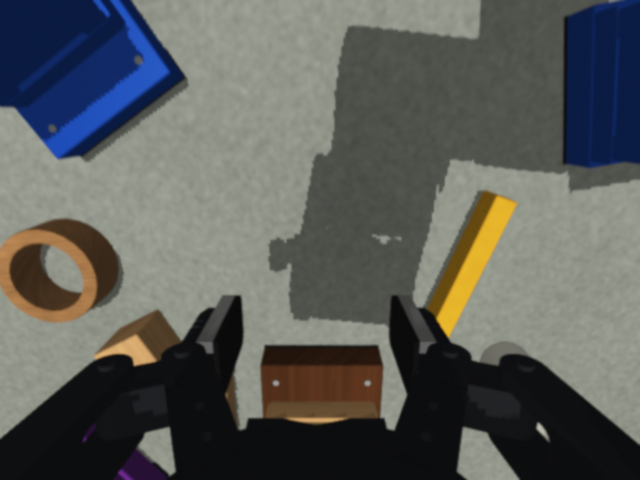

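```bash
python3 -c "
from h import *
np.set_printoptions(precision=4,suppress=True)
a=ray('top',np.array([(269,278),(425,292)])/3+[200,100],.035)
T=np.load('T8.npy');w=wray([(264,357),(381,357)],.035,T)
c,s=np.cos(-.079),np.sin(-.079)
for e in (a,w):
  v=e[:,:2]-[.7315,.0108];print('bay',np.c_[c*v[:,0]+s*v[:,1],-s*v[:,0]+c*v[:,1]])
print(wray([(489,192),(517,203)],.039,T))
print(plan([.49,.24,.2],-.079)[:3])
"
```

```text
bay [[-0.1311  0.0596]
 [-0.132  -0.0579]]
bay [[-0.1373 -0.0532]
 [-0.1372  0.0588]]
[[0.4464 0.1722 0.039 ]
 [0.4575 0.1958 0.039 ]]
(array([-0.0009,  0.2127,  0.0186]), np.float64(-0.0028), np.float64(-0.0818))
```

Emit:
arm_command --deltas '[{"x": -0.05, "y": 0.04, "z": 0.0, "turn": -0.13}, {"x": -0.05, "y": 0.08, "z": 0.02, "turn": -0.26}, {"x": -0.05, "y": 0.12, "z": 0.039, "turn": -0.39}, {"x": -0.05, "y": 0.15, "z": 0.039, "turn": -0.52}, {"x": -0.05, "y": 0.183, "z": 0.039, "turn": -0.65}, {"x": -0.05, "y": 0.183, "z": 0.039, "turn": -0.68}, {"x": -0.05, "y": 0.183, "z": 0.039, "turn": -0.68}, {"x": -0.05, "y": 0.183, "z": 0.039, "turn": -0.68}]' --claw 0

```text
clock: 9.25
ee_pos: [0.5015, 0.2091, 0.2425]
eef_rot: [-0.467, 1.519, 0.467]
wrist_force: [-0.5, -0.0, -0.5]
gripper_width: 0.0
```

```bash
python3 -c "
from h import *
np.set_printoptions(precision=4,suppress=True)
cv2.imwrite('pics/s9.png',ctrl.snapshot('scene')[:,:,::-1])
T=wpose();np.save('T9.npy',T);cv2.imwrite('pics/w9.png',ctrl.snapshot('wrist')[:,:,::-1])
o=ctrl.get_obs();print(o['clock'],o['ee_pos'],o['qpos'],plan([.508,.209,.015],.6)[:3])"
```

```text
9.35 [0.5014 0.2088 0.2426] [ 0.1889  0.4033  1.626  -0.0003  1.1118 -1.9776] (array([ 0.2276, -0.0034,  0.0055]), np.float64(-0.0042), np.float64(0.5958))
```

View pics/s9.png

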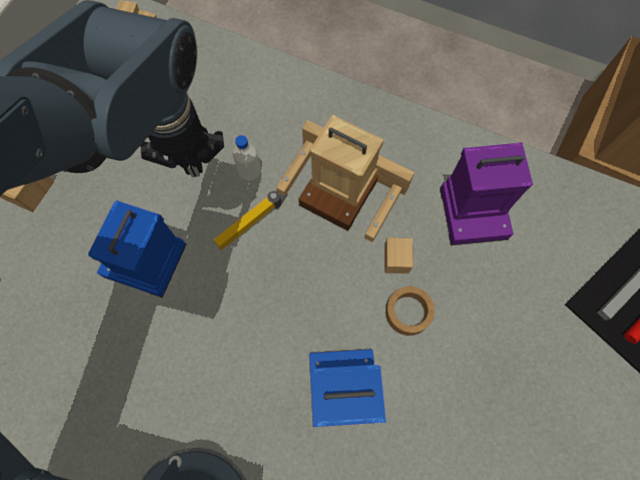

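View pics/w9.png

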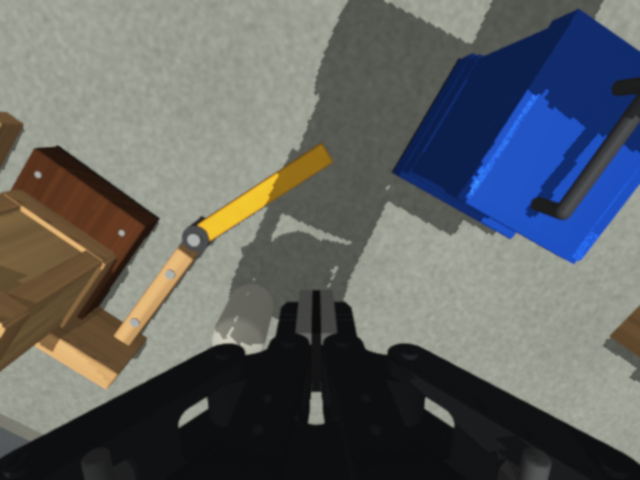

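Emit:
arm_command --deltas '[{"x": 0.03, "y": 0, "z": 0.005, "turn": 0}, {"x": 0.06, "y": 0, "z": 0.005, "turn": 0}, {"x": 0.09, "y": 0, "z": 0.005, "turn": 0}, {"x": 0.11, "y": 0, "z": 0.005, "turn": 0}, {"x": 0.12, "y": 0, "z": 0.005, "turn": 0}]'

```text
clock: 9.85
ee_pos: [0.5044, 0.2114, 0.1209]
eef_rot: [-0.467, 1.523, 0.467]
wrist_force: [0.5, -0.0, 0.1]
gripper_width: -0.0
```

```bash
python3 -c "
from h import *
np.set_printoptions(precision=4,suppress=True)
cv2.imwrite('pics/s10.png',ctrl.snapshot('scene')[:,:,::-1])
cv2.imwrite('pics/t10.png',ctrl.snapshot('top')[:,:,::-1])
o=ctrl.get_obs();print(o['clock'],o['ee_pos'],o['wrist_force'],plan([.508,.209,.018],.6)[:3])"
```

```text
9.95 [0.5047 0.2117 0.1216] [-0.4186 -0.3946 -0.2441] (array([ 0.1036, -0.0042,  0.0014]), np.float64(-0.0034), np.float64(0.5966))
```

View pics/s10.png

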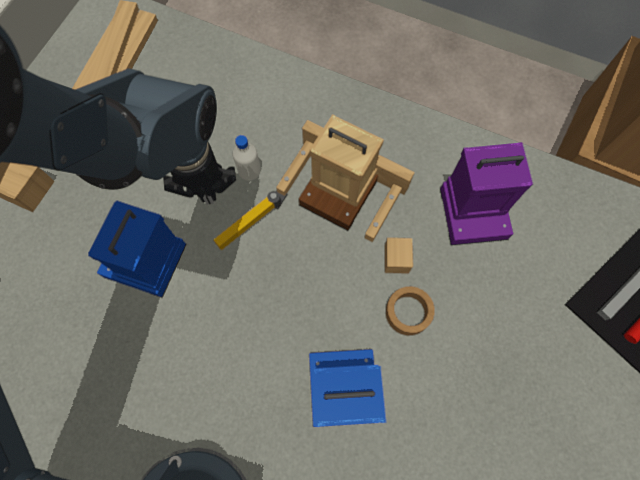

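View pics/t10.png

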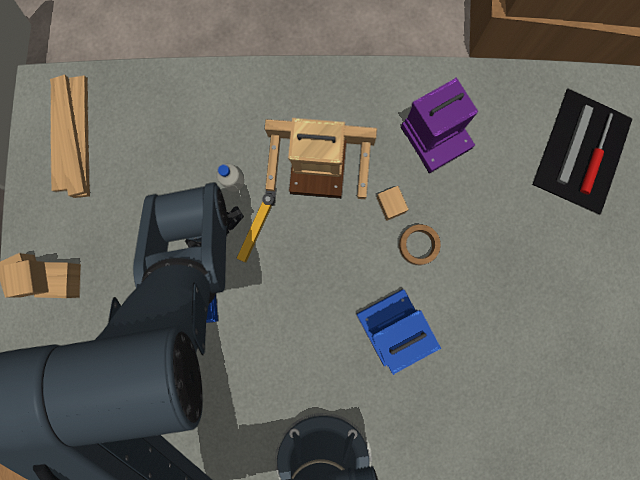

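Emit:
arm_command --deltas '[{"x": 0.03, "y": -0.003, "z": 0, "turn": 0}, {"x": 0.06, "y": -0.003, "z": 0, "turn": 0}, {"x": 0.085, "y": -0.003, "z": 0, "turn": 0}, {"x": 0.1, "y": -0.003, "z": 0, "turn": 0}, {"x": 0.103, "y": -0.003, "z": 0, "turn": 0}]'

```text
clock: 10.45
ee_pos: [0.5071, 0.2099, 0.0193]
eef_rot: [-0.468, 1.52, 0.468]
wrist_force: [-0.3, -0.8, 0.1]
gripper_width: 0.0002
```

```bash
python3 -c "
from h import *
np.set_printoptions(precision=4,suppress=True)
im=ctrl.snapshot('scene')[:,:,::-1];cv2.imwrite('pics/s11.png',cv2.resize(im[100:300,80:340],None,fx=3,fy=3))
T=wpose();np.save('T11.npy',T);cv2.imwrite('pics/w11.png',ctrl.snapshot('wrist')[:,:,::-1])
o=ctrl.get_obs();print(o['clock'],o['ee_pos'],o['wrist_force'])
M=R.from_rotvec(o['eef_rot']).as_matrix()
# arc: finger centre at radius r, offset d from bar centreline on outer side
B=np.array([.7315,.0108]);c,s=np.cos(-.079),np.sin(-.079)
r,d=.105,.024
for th in np.r_[np.arange(1.9,-.01,-.1)]:
    u=np.array([-np.sin(th),-np.cos(th)]);n=np.array([-np.cos(th),np.sin(th)])  # n: outer side (opposite of closing)
    q=np.array([-.152,.105])+r*u+d*n
    P=B+[c*q[0]-s*q[1],s*q[0]+c*q[1]]
    print(round(th,2),P,(M.T@(np.r_[P,.018]-o['ee_pos'])))
"
```

```text
10.55 [0.5078 0.2101 0.0204] [0.3901 0.1213 0.1523]
1.9 [0.5014 0.1912] [ 0.0024 -0.0121 -0.0159]
1.8 [0.4955 0.1822] [ 0.0024 -0.0162 -0.0259]
1.7 [0.4905 0.1727] [ 0.0024 -0.0212 -0.0354]
1.6 [0.4865 0.1627] [ 0.0024 -0.0272 -0.0443]
1.5 [0.4835 0.1523] [ 0.0023 -0.0341 -0.0526]
1.4 [0.4815 0.1417] [ 0.0023 -0.0417 -0.0602]
1.3 [0.4806 0.131 ] [ 0.0023 -0.0501 -0.067 ]
1.2 [0.4808 0.1202] [ 0.0023 -0.0591 -0.0729]
1.1 [0.4821 0.1096] [ 0.0023 -0.0687 -0.0779]
1.0 [0.4844 0.099 ] [ 0.0023 -0.0787 -0.0819]
0.9 [0.4877 0.0888] [ 0.0023 -0.089  -0.0849]
0.8 [0.4921 0.079 ] [ 0.0023 -0.0996 -0.0868]
0.7 [0.4974 0.0696] [ 0.0023 -0.1103 -0.0877]
0.6 [0.5036 0.0608] [ 0.0024 -0.1211 -0.0875]
0.5 [0.5107 0.0527] [ 0.0024 -0.1318 -0.0862]
0.4 [0.5186 0.0453] [ 0.0024 -0.1423 -0.0838]
0.3 [0.5271 0.0388] [ 0.0024 -0.1525 -0.0805]
0.2 [0.5363 0.0331] [ 0.0024 -0.1623 -0.0761]
0.1 [0.5459 0.0284] [ 0.0024 -0.1717 -0.0707]
-0.0 [0.556  0.0247] [ 0.0024 -0.1804 -0.0645]
```

View pics/s11.png

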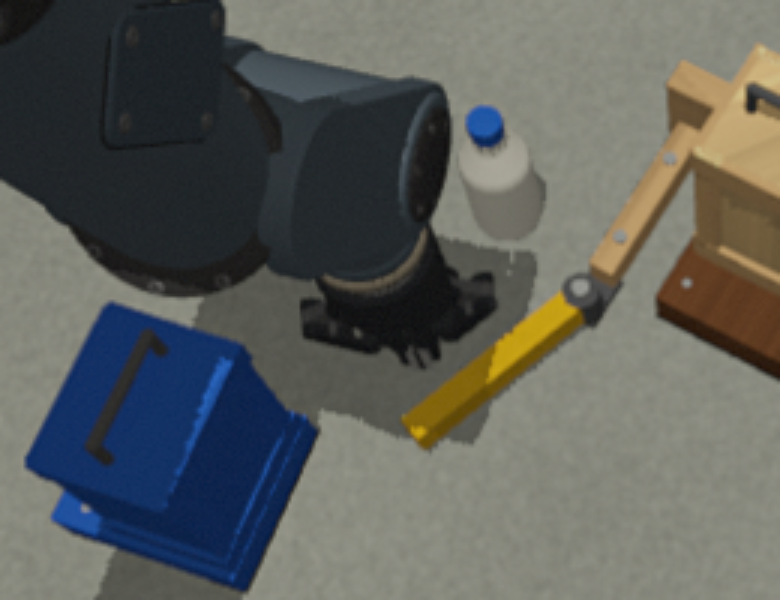

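View pics/w11.png

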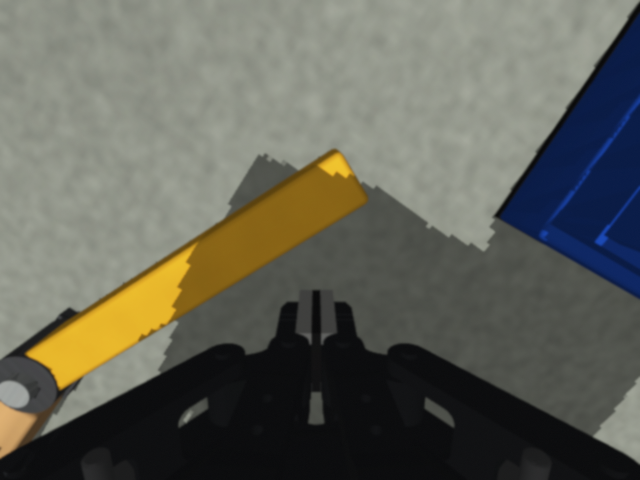

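Emit:
arm_command --deltas '[{"x": 0.002, "y": -0.012, "z": -0.016, "turn": 0}, {"x": 0.002, "y": -0.016, "z": -0.026, "turn": 0}, {"x": 0.002, "y": -0.021, "z": -0.035, "turn": 0}, {"x": 0.002, "y": -0.027, "z": -0.044, "turn": 0}, {"x": 0.002, "y": -0.034, "z": -0.053, "turn": 0}, {"x": 0.002, "y": -0.042, "z": -0.06, "turn": 0}, {"x": 0.002, "y": -0.05, "z": -0.067, "turn": 0}]'

```text
clock: 11.25
ee_pos: [0.4796, 0.1303, 0.0178]
eef_rot: [-0.468, 1.519, 0.468]
wrist_force: [1.8, 1.2, 0.0]
gripper_width: 0.0001
```

```bash
python3 -c "
from h import *
np.set_printoptions(precision=4,suppress=True)
im=ctrl.snapshot('scene')[:,:,::-1];cv2.imwrite('pics/s12.png',cv2.resize(im[100:300,80:340],None,fx=3,fy=3))
T=wpose();np.save('T12.npy',T);cv2.imwrite('pics/w12.png',ctrl.snapshot('wrist')[:,:,::-1])
o=ctrl.get_obs();print(o['clock'],o['ee_pos'],o['wrist_force'])
"
```

```text
11.35 [0.4793 0.1297 0.0176] [-0.015  -0.7377  0.7709]
```

View pics/s12.png

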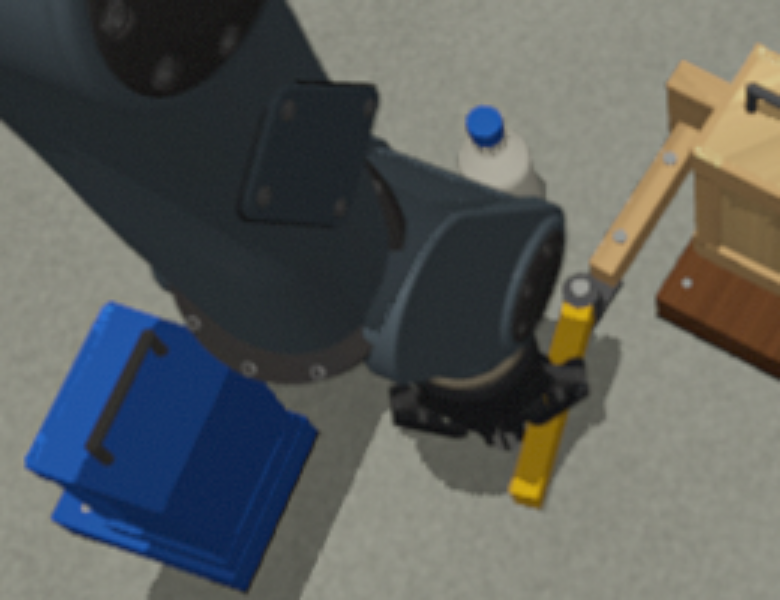

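View pics/w12.png

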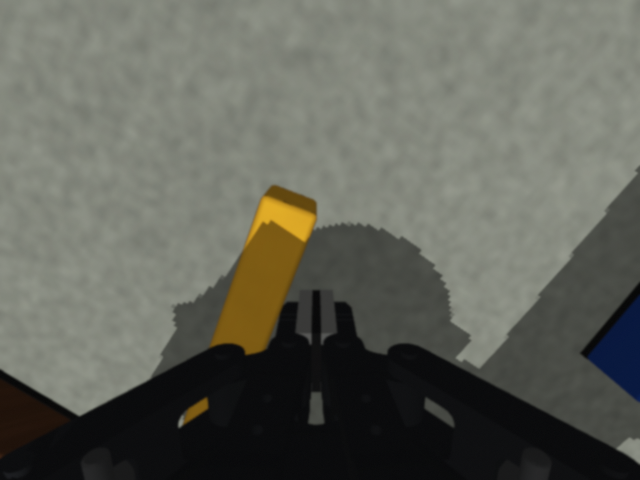

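Bar is swinging with the fingers (its free end at (290,200) in the wrist view). Continuing along the arc.

Emit:
arm_command --deltas '[{"x": 0, "y": -0.009, "z": -0.006, "turn": 0}, {"x": 0, "y": -0.019, "z": -0.011, "turn": 0}, {"x": 0, "y": -0.029, "z": -0.015, "turn": 0}, {"x": 0, "y": -0.039, "z": -0.018, "turn": 0}, {"x": 0, "y": -0.05, "z": -0.02, "turn": 0}, {"x": 0, "y": -0.06, "z": -0.021, "turn": 0}, {"x": 0, "y": -0.071, "z": -0.0205, "turn": 0}, {"x": 0, "y": -0.082, "z": -0.019, "turn": 0}]'

```text
clock: 12.15
ee_pos: [0.5106, 0.0519, 0.0177]
eef_rot: [-0.468, 1.52, 0.469]
wrist_force: [-0.1, 1.2, -0.4]
gripper_width: 0.0
```

```bash
python3 -c "
from h import *
np.set_printoptions(precision=4,suppress=True)
im=ctrl.snapshot('scene')[:,:,::-1];cv2.imwrite('pics/s13.png',cv2.resize(im[100:300,180:440],None,fx=3,fy=3))
o=ctrl.get_obs();print(o['clock'],o['ee_pos'],o['wrist_force'])
M=R.from_rotvec(o['eef_rot']).as_matrix()
for P in ([.5186,.0453],[.5271,.0388],[.5363,.0331],[.5459,.0284],[.556,.0247],[.565,.024]): print(M.T@(np.r_[P,.018]-o['ee_pos']))
"
```

```text
12.2 [0.513  0.0507 0.0178] [ 0.8476 -1.1821 -0.3755]
[-0.0002 -0.0076  0.0016]
[-0.0001 -0.0177  0.005 ]
[-0.0001 -0.0276  0.0094]
[-0.0001 -0.0369  0.0147]
[-0.     -0.0456  0.0209]
[ 0.     -0.0513  0.028 ]
```

View pics/s13.png

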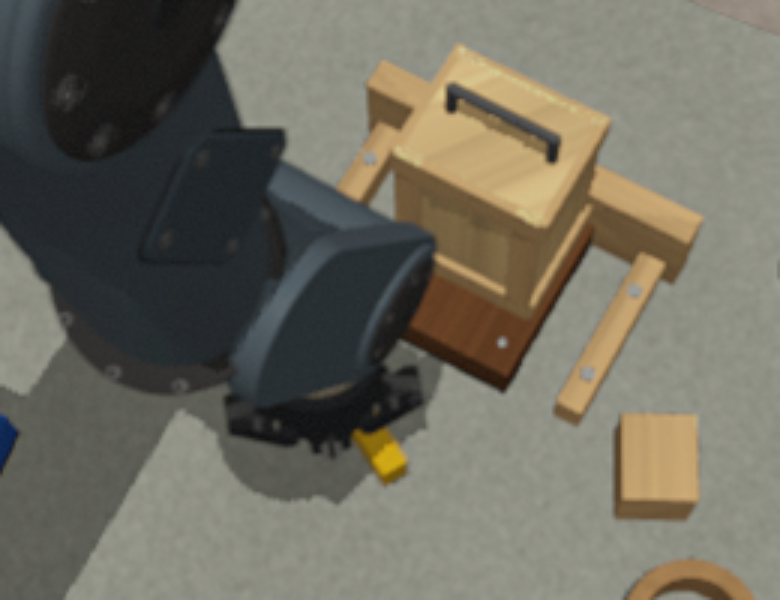

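Emit:
arm_command --deltas '[{"x": 0, "y": -0.008, "z": 0.002, "turn": 0}, {"x": 0, "y": -0.018, "z": 0.005, "turn": 0}, {"x": 0, "y": -0.028, "z": 0.0095, "turn": 0}, {"x": 0, "y": -0.033, "z": 0.012, "turn": 0}, {"x": 0, "y": -0.037, "z": 0.015, "turn": 0}]'

```text
clock: 12.7
ee_pos: [0.544, 0.0302, 0.0177]
eef_rot: [-0.469, 1.519, 0.468]
wrist_force: [-0.8, -0.3, 0.5]
gripper_width: -0.0002
```

```bash
python3 -c "
from h import *
np.set_printoptions(precision=4,suppress=True)
im=ctrl.snapshot('scene')[:,:,::-1];cv2.imwrite('pics/s14.png',cv2.resize(im[100:300,180:440],None,fx=3,fy=3))
T=wpose();np.save('T14.npy',T);cv2.imwrite('pics/w14.png',ctrl.snapshot('wrist')[:,:,::-1])
o=ctrl.get_obs();print(o['clock'],o['ee_pos'],o['wrist_force'])
M=R.from_rotvec(o['eef_rot']).as_matrix()
for P in ([.5459,.0284],[.556,.0247],[.565,.024]): print(M.T@(np.r_[P,.018]-o['ee_pos']))
"
```

```text
12.8 [0.5445 0.0302 0.0178] [ 0.0759 -0.1129 -0.4542]
[-0.0002 -0.0023  0.0001]
[-0.0002 -0.011   0.0064]
[-0.0002 -0.0167  0.0134]
```

View pics/s14.png

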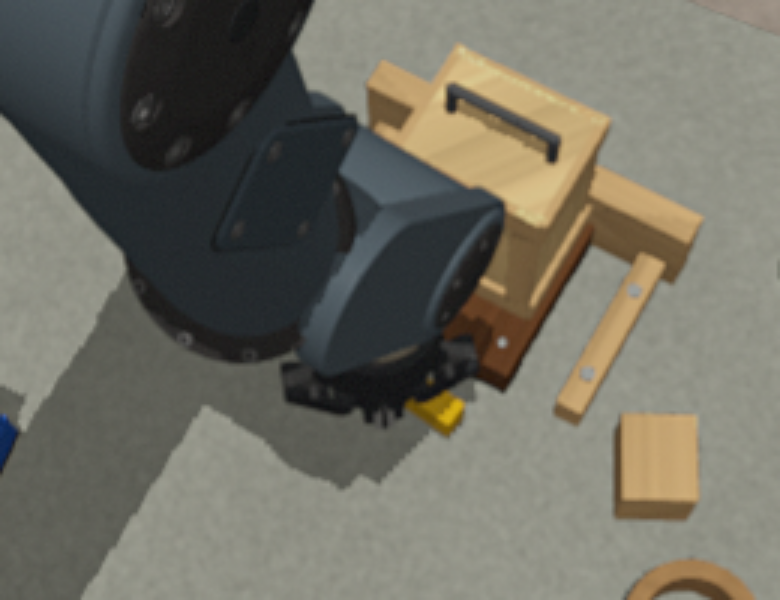

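View pics/w14.png

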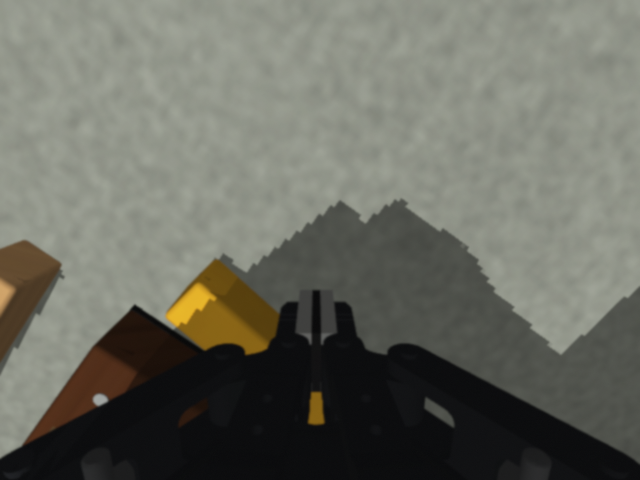

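Emit:
arm_command --deltas '[{"x": 0, "y": -0.004, "z": 0.002, "turn": 0}, {"x": 0, "y": -0.007, "z": 0.004, "turn": 0}, {"x": 0, "y": -0.01, "z": 0.006, "turn": 0}]'

```text
clock: 13.1
ee_pos: [0.554, 0.0257, 0.0177]
eef_rot: [-0.469, 1.52, 0.469]
wrist_force: [-0.6, 0.4, -0.3]
gripper_width: 0.0001
```

Emit:
arm_command --deltas '[{"x": 0, "y": -0.002, "z": 0.002, "turn": 0}, {"x": 0, "y": -0.004, "z": 0.004, "turn": 0}]'

```text
clock: 13.3
ee_pos: [0.5579, 0.0249, 0.0175]
eef_rot: [-0.467, 1.523, 0.47]
wrist_force: [-5.8, 1.0, 3.4]
gripper_width: 0.0003
```

Emit:
arm_command --deltas '[{"x": 0, "y": -0.001, "z": 0.001, "turn": 0}, {"x": 0, "y": -0.002, "z": 0.002, "turn": 0}, {"x": 0, "y": -0.002, "z": 0.002, "turn": 0}]'

```text
clock: 13.6
ee_pos: [0.558, 0.0249, 0.0174]
eef_rot: [-0.466, 1.528, 0.473]
wrist_force: [-7.3, 0.9, 5.1]
gripper_width: -0.0001
```

Emit:
arm_command --deltas '[{"x": 0, "y": 0.01, "z": -0.015, "turn": 0}, {"x": 0, "y": 0.033, "z": -0.049, "turn": 0}, {"x": 0, "y": 0.056, "z": -0.083, "turn": 0}, {"x": -0.04, "y": 0.067, "z": -0.1, "turn": 0}, {"x": -0.09, "y": 0.067, "z": -0.1, "turn": 0}, {"x": -0.14, "y": 0.067, "z": -0.1, "turn": 0}, {"x": -0.19, "y": 0.067, "z": -0.1, "turn": 0}, {"x": -0.24, "y": 0.067, "z": -0.1, "turn": 0}]'

```text
clock: 14.4
ee_pos: [0.4422, 0.023, 0.2603]
eef_rot: [-0.469, 1.517, 0.467]
wrist_force: [1.0, 0.1, 0.4]
gripper_width: -0.0003
```

Emit:
arm_command --deltas '[{"x": -0.03, "y": 0, "z": 0, "turn": 0}, {"x": -0.03, "y": 0, "z": 0, "turn": 0}, {"x": -0.03, "y": 0, "z": 0, "turn": 0}, {"x": -0.03, "y": 0, "z": 0, "turn": 0}]'

```text
clock: 14.8
ee_pos: [0.4411, 0.0232, 0.2865]
eef_rot: [-0.468, 1.522, 0.47]
wrist_force: [-0.2, -0.4, 0.6]
gripper_width: 0.0001
```

```bash
python3 -c "
from h import *
np.set_printoptions(precision=4,suppress=True)
im=ctrl.snapshot('top')[:,:,::-1];cv2.imwrite('pics/t15.png',cv2.resize(im[100:280,200:460],None,fx=3,fy=3))
im=ctrl.snapshot('scene')[:,:,::-1];cv2.imwrite('pics/s15.png',cv2.resize(im[100:300,190:450],None,fx=3,fy=3))
o=ctrl.get_obs();print(o['clock'],o['ee_pos'],o['wrist_force'],o['dq'])
"
```

```text
14.9 [0.441  0.0233 0.2861] [ 0.837  -0.2634  0.0795] [ 0.0017  0.0031 -0.0049 -0.0005  0.0029 -0.0004]
```

View pics/t15.png

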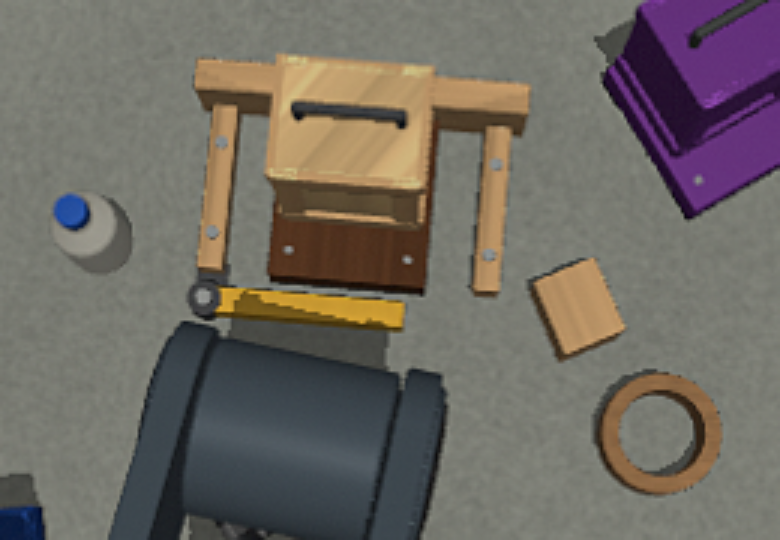

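View pics/s15.png

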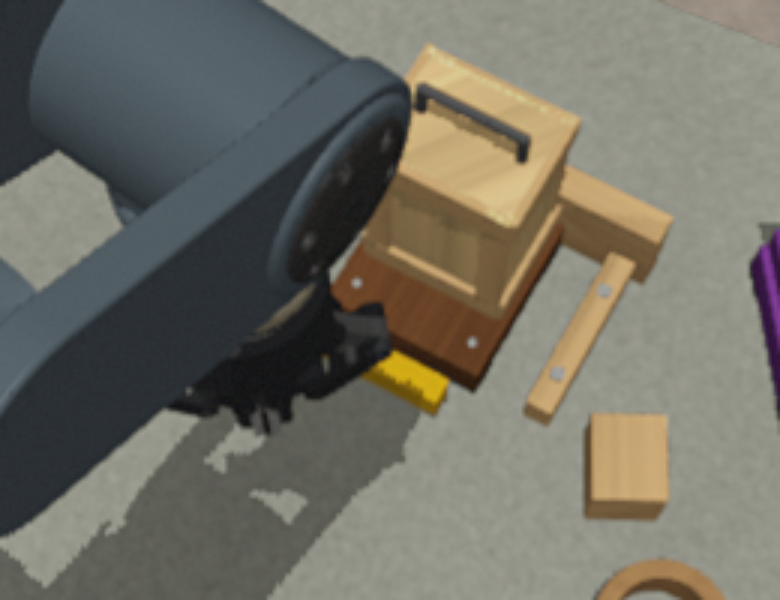

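```bash
python3 -c "
from h import *
pin=ray('top',np.array([(203,297)])/3+[200,100],.045)[0];e=ray('top',np.array([(405,304),(404,327)])/3+[200,100],.039).mean(0)
d=(e-pin)[:2];print('bar angle',np.arctan2(-d[0],-d[1])- .079,np.linalg.norm(d))
a=ray('top',np.array([(269,278),(425,292)])/3+[200,100],.035);d=a[0]-a[1];print('crate yaw rel',np.arctan2(-d[0],d[1])+.079)
print(ctrl.sign_off())
"
```

```text
bar angle 0.0033715732234060464 0.15057143409269702
crate yaw rel -0.0074058450771783135
the job is handed in; nothing more can be done
None
```

The crate is home against the backstop, the bar is shut behind it, and I handed the job in at about 14.9 s. There was no verdict to confirm it.

**Crate:** I pushed the timber crate low on its footboard with both fingers spread, then crept the last few millimetres. It slid upright into the bay. It stopped against the backstop with the measured wrist force rising to about 14 N, well under the 60 N limit.

**Bar:** With the fingers shut, I swept the bar round from its outer side until it met its stop at about 6–7 N. I then backed off and raised the arm clear.

**Last checks from the top camera:**
- **Crate:** about 1–2 mm from home, roughly 1 mm off the lane's centre line, and square to within 0.01 rad.
- **Bar:** angle about 0.003 rad.
- **Bystanders:** the block, bottle and tape ring look unmoved.
- **Arm:** at rest and touching nothing.

**Disagreement:** one wrist-camera reading, taken while the arm was still settling, put the crate's near edge about 7 mm short. The top camera and the stall against the backstop both put it home, so I went with those.

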